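Clip the phone into the spring-arm stand

TASK

Lift the phone out of the slotted organiser and clip it into the spring stand: press its end against the curved arm to draw the arm back, lower the phone slowly and fully onto the ledge beside the fixed stop, and ease it over until the arm holds it against the stop, then let go. Be gentle with the glass: no hard knocks or heavy pushing, do not let the arm snap the phone across, and leave the other things on the counter where they are.

Things in the scene. Friction and masses are not known exactly. Their poses are not given: they have to be found in the camera images.
- phone_center (a point): centre of the phone, a rigid blue slab with a dark glass screen, 9 mm thick (its x), 140 mm long (its y), 68 mm tall (its z), 180 g; at the start it stands on its long edge in the organiser's slot. z is up, the screen faces -x, to the robot. The lower edge is 34 mm below this point, the ends 70 mm to either side.
- rack: white plastic organiser fixed to the counter, 72 x 124 mm, 26 mm high; origin at the underside below the slot. The phone stands in a slot along its y, 11 mm wide and 16 mm deep, whose floor is 10 mm above the counter, so the phone's upper 52 mm stick out and its ends overhang by 8 mm each.
- cradle: reclined black cradle of the spring stand, leaning back 0.17 rad from the robot; the stand is fixed. Origin mid-way on top of the ledge that the phone's long edge rests on, 86 mm above the counter. y runs along the ledge from sprung arm (-y) to fixed stop (+y), z up along the back plate (face at x = +5.5 mm, up to z = 12, its two ears at y = +-42 to 22), x into it. Front lips: inner face x = -8.5, y = +-34, up to z = 8.
- stop_mid (a point): fixed stop: a white C-shaped jaw. This point is where its edge face (facing -y, up to 32 mm above the ledge, with a front lip like the cradle's reaching 6 mm in front of it) stands at mid setting, y = +70 mm, z = 15 mm in the cradle. A thumb screw clamps it for different phones: the edge really is anywhere within 9 mm of here along y, not measured: feel for it. It does not give.
- clip (a joint): angle of the sprung curved arm (rad): 0 at rest, grows as it is drawn back to the cradle's -y, hard end stop 0.62. Turns about the cradle's x on a pivot at y = -88, z = -28 mm. Pushed at z = 25 mm it takes about 3 N to start, 8 N when 24 mm back; springs back when let go.
- clip_pad (a point): sprung arm, a curved 10 mm aluminium bar: point on its centre line at the inner bulge, 5 mm behind its rounded surface; moves with the arm. At rest the surface is nearest the phone at y = -57, z = 30 mm in the cradle, stays within 2 mm of that from z = 25 to 42, and flares outwards above, up to z = 68.
There are look-alikes about, which are no part of the job. Of the things that look like the part that bears cradle, take the one that is nearest to the robot's base at the start.

How it is judged (in metres and radians):
On the way:
1. the phone, lifted out of the organiser, presses the sprung arm back (value of joint clip above 0.06 rad and contact force between phone and clip above 1 N), for 0.2 s.
At the end, for the whole second after the job is handed in: The phone is released and at rest in the cradle: long edge on the ledge (within 2.5 mm, along it within 0.05 rad), between back plate and front lips (centre within 6 mm of the cradle's origin plane), touching the fixed stop with over 1 N, the sprung arm pressing its other end with over 1.5 N (z of phone_center in the frame of cradle between 0.032 and 0.0365 m and x of phone_center in the frame of cradle between -0.006 and 0.006 m and angle between the y axis of phone_center and the y axis of cradle, either way round below 0.05 rad and angle between the x axis of phone_center and the x axis of cradle, either way round below 0.2 rad and contact force between phone and clip above 1.5 N and contact force between phone and stop above 1 N and linear speed of phone below 0.02 m/s).
It fails at once if the phone is pushed or knocked against the fixed stop with more than 20 N (contact force between phone and stop above 20 N).
It fails at once if the sprung arm is pushed with more than 20 N (contact force between phone and clip above 20 N).
It fails at once if the phone is pushed or knocked against the whole stand with more than 40 N, all its contacts added up (contact force between phone and stand above 40 N).
It fails at once if the phone moves faster than 0.12 m/s while down in the cradle (dropped in, or snapped across by the arm) (distance between phone_center and cradle below 0.052 m and linear speed of phone above 0.12 m/s).
It fails at once if a bystander is moved by more than 20 mm (distance of any of tumbler, jar, comb, soap_dish, cream from where it was at the start of the episode above 0.02 m).
It also fails if it takes over 69 s, if anything falls off the work surface, if the arm or the gripper's body presses on something with over 40 N, if the wrist force passes 120 N, or if a joint passes its speed limit or range.

ROBOT

A 6-joint arm with a two-finger parallel gripper is mounted at the origin on the work surface. World frame = base frame: x ahead of the robot, y to its left, z up, the work surface at z = 0. Lengths are in mm, angles in degrees, forces in N, time in s.
With the tool pointing down it reaches from about 300 to 850 mm from the base axis. Payload 4.2 kg.
Tool frame: the origin (TCP) lies between the finger pads; the fingertips stand 19 mm ahead of it and the grasp point (between the pads) is the TCP; z points along the fingers, x is the direction in which the jaws open and shut, and the axes are right-handed (so a half turn about z gives the same grasp; the last joint's range is limited). The gripper opens to 91 mm and grips with 3 to 60 N. Pads are 32 mm wide; open, the fingers measure 118 mm over their backs; the gripper's body (76 mm by 178 mm) begins 60 mm behind the grasp point.
Start: joints at [71.505, 18.312, 89.639, -0, 72.044, -1.146], TCP at [171.463, 548.855, 232.976] pointing down, gripper open.
Joint ranges: [-177.97, 177.97], [-48.28, 115.42], [12.27, 149.76], [-77.06, 257.06], [2.81, 150.46], [-146.56, 146.56]. Speed limits (degrees/s): [147.25, 147.25, 180, 180, 180, 180].

INTERFACE

Orientations are given as [roll, pitch, yaw] about the fixed x, y, z axes, in that order (R = Rz(yaw) Ry(pitch) Rx(roll)).
In Python, from workcell import sensors, grab_frame, env gives the robot as it stands.
- The arm moves only by the tool servo_tool, never from a script. Its argument "motion" is one flat list of numbers, 7 for each row, row after row: the shift along the world's x, y, z in mm, then the turn, a rotation vector about the world's x, y, z in rad, then the opening in per cent of the stroke, from 0 (shut) to 100 (fully open). In form: [x, y, z, rx, ry, rz, grip, x, y, z, rx, ry, rz, grip, ...]. A call has 1 to 10 rows; each row shifts and turns the commanded pose from where the row before left it; what a row does not reach is not made up. A row lasts 1/12 s, in which the tool goes at most 41.7 mm and 7.16 degrees, less where a joint would pass 70% of its speed; a pose out of reach is approached as far as the arm can. A call with a gripper value outside its range is refused whole. The fingers move at their own pace and stop on an object; "newtons" is the grip in N (left out, the last holds). Time passes only in rows, so rows that do not move let the fingers close. It gives the time, the measured TCP pose, the force and the opening at its end, in the units of the state.
- sensors.state(): the state, without advancing time (a new reading comes with each control period).
- grab_frame(name): name is "scene" or "top" or "wrist"; returns a dict with "image" (480x640x3 uint8, red, green, blue), "depth" (480x640 float32, mm along the optical axis (not along the pixel's ray), 0 where there is no reading), "fx", "fy", "cx", "cy" (pixels), "dist_coeffs" ([k1, k2, p1, p2, k3] as OpenCV has them; the pictures are not rectified), "extrinsics" (4x4, takes a point from camera to world coordinates); the wrist camera has in their place "T_tool_cam" (4x4, takes a point from camera to tool coordinates, whose origin is the TCP and whose axes are the tool frame's). Camera axes: x right, y up, looking along -z (the intrinsics and any distortion apply to the point x, -y, -z); pixel columns grow to the right and rows downward; lengths in mm; the calibration is good to about 2 mm. A picture is of the moment at which its call begins: read the wrist's pose just before it.
- env.job_done(): hands the job in, once; it reports no verdict.
The state is a dict: "time_s": time; "qpos": joint angles; "qvel": joint speeds; "effort": joint torques, N m; "ee_pos": TCP position; "ee_rot": TCP orientation; "force": force on the tool from outside, world axes, zero at the start; "torque": the same for the moment, N m; "gripper_width": finger opening in mm.
Only numpy, scipy, OpenCV 4.12 (cv2) and the standard library are available. Lean on these libraries where they do the work, as an engineer would, in place of code of your own. Each camera call takes 0.05 s, during which the arm holds its last target.

## Working session

There is one attempt and no reset: what is moved stays moved. The work goes in short steps, Python scripts to look and compute and a tool call to move; the robot and the scene stay as the last step left them, time stands still between calls to the robot, and variables do not carry over. Pictures are saved under pics/ and viewed, and the job is handed in when it is done.

Besides the shell and the picture viewer there is one more tool, called after ">>>" by a JSON object that holds its "method" and its "body". servo_tool: Moves the arm, as the interface text tells. Its arguments: {"type":"object","properties":{"motion":{"type":"array"},"newtons":{"type":"number"}},"required":["motion"]}

```bash
mkdir -p pics; ls; cat > h.py <<'E'
import numpy as np, cv2, pickle
from workcell import sensors, grab_frame, env
def grab(n,tag):
    s=sensors.state(); f=grab_frame(n); f=dict(f); f['state']=s
    pickle.dump(f,open(f'pics/{tag}.pkl','wb'))
    cv2.imwrite(f'pics/{tag}.png',f['image'][:,:,::-1]); return f
def load(tag): return pickle.load(open(f'pics/{tag}.pkl','rb'))
E
python3 - <<'E'
from h import *
print(sensors.state())
for n in ['scene','top','wrist']:
    f=grab(n,n+'0'); print(n,f['fx'],f['fy'],f['cx'],f['cy'],f['dist_coeffs']); print(np.array(f.get('extrinsics',f.get('T_tool_cam'))).round(3))
E
```

```text
pics
{'time_s': 0.0, 'qpos': array([ 7.15043134e+01,  1.83519128e+01,  8.97063283e+01, -9.19685076e-04,
        7.20433439e+01, -1.14730888e+00]), 'qvel': array([ 0.09642518, -0.05430305,  0.02711941, -0.07005271, -0.01405865,
       -0.08302226]), 'effort': array([ 1.22890856e-04, -4.12473822e+01, -2.31975067e+01,  7.27871270e-02,
        4.56507260e-02, -1.36259105e-04]), 'ee_pos': array([171.32247992, 548.3927365 , 232.11805214]), 'ee_rot': array([-1.79998840e+02,  1.01582164e-01,  7.26519076e+01]), 'force': array([-0.40872244, -0.21179571, -0.22983138]), 'torque': array([-0.00685054,  0.00857673,  0.00495895]), 'gripper_width': 90.94858663681264}
scene 572.281370706186 572.281370706186 321.5089671703532 239.48677733614304 [-0.16348831  0.          0.          0.          0.        ]
[[ 6.650000e-01 -5.830000e-01  4.670000e-01  1.119384e+03]
 [ 7.460000e-01  5.340000e-01 -3.980000e-01 -3.874530e+02]
 [-1.700000e-02  6.130000e-01  7.900000e-01  1.043187e+03]
 [ 0.000000e+00  0.000000e+00  0.000000e+00  1.000000e+00]]
top 615.7899598456727 615.7899598456727 319.9899779129887 240.79633857534358 [-0.19419898  0.          0.          0.          0.        ]
[[-8.000000e-03  9.960000e-01 -8.900000e-02  4.402530e+02]
 [-1.000000e+00 -8.000000e-03  3.000000e-03  8.427700e+01]
 [ 3.000000e-03  8.900000e-02  9.960000e-01  1.405057e+03]
 [ 0.000000e+00  0.000000e+00  0.000000e+00  1.000000e+00]]
wrist 387.43702339074116 387.43702339074116 318.3696123583478 238.45082606056576 [-0.04425893  0.          0.          0.          0.        ]
[[ 1.00000e+00  0.00000e+00  1.00000e-03 -7.47000e-01]
 [ 0.00000e+00 -9.70000e-01 -2.45000e-01 -6.89620e+01]
 [ 1.00000e-03  2.45000e-01 -9.70000e-01 -1.51399e+02]
 [ 0.00000e+00  0.00000e+00  0.00000e+00  1.00000e+00]]
```

View pics/scene0.png

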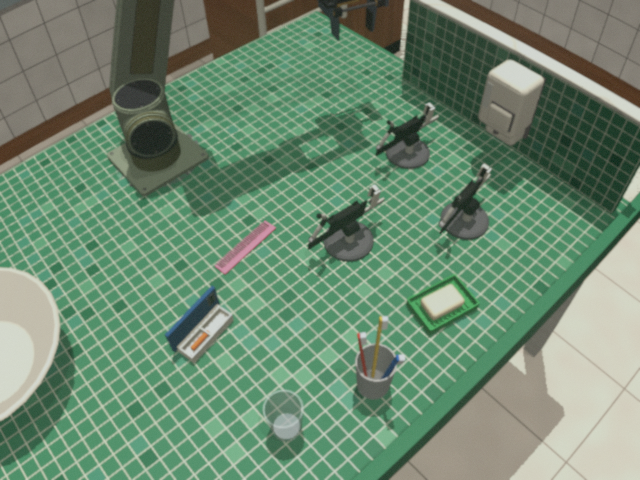

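View pics/top0.png

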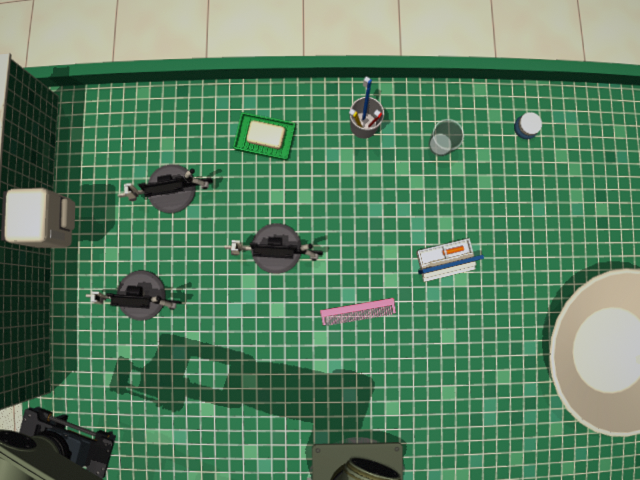

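View pics/wrist0.png

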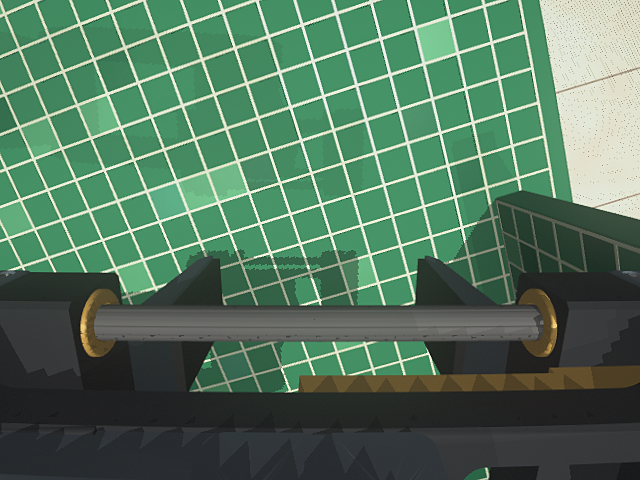

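The scene shows three look-alike stands. In the top view they sit at (275,248), (141,295) and (171,188), and the robot base is near (358,470). The stand at (275,248) is clearly the nearest. The phone (blue) is in the white organiser at about (448,262). I'll enlarge both and measure.

```bash
cat >> h.py <<'E'
def rays(f,uv,T=None):
    K=np.array([[f['fx'],0,f['cx']],[0,f['fy'],f['cy']],[0,0,1.]])
    p=cv2.undistortPoints(np.array(uv,float).reshape(-1,1,2),K,np.array(f['dist_coeffs'],float)).reshape(-1,2)
    d=np.c_[p[:,0],-p[:,1],-np.ones(len(p))]
    T=np.array(f['extrinsics']) if T is None else T
    return T[:3,3], d@T[:3,:3].T
def wristT(f):
    from scipy.spatial.transform import Rotation as R
    s=f['state']; M=np.eye(4); M[:3,:3]=R.from_euler('xyz',s['ee_rot'],degrees=True).as_matrix(); M[:3,3]=s['ee_pos']
    return M@np.array(f['T_tool_cam'])
def onz(f,uv,z,T=None):
    o,d=rays(f,uv,T); return o+d*((z-o[2])/d[:,2])[:,None]
def cloud(f,box,T=None):
    u0,v0,u1,v1=box; U,V=np.meshgrid(np.arange(u0,u1),np.arange(v0,v1))
    uv=np.c_[U.ravel(),V.ravel()]; o,d=rays(f,uv,T); z=f['depth'][V,U].ravel()
    P=o+d*z[:,None]; ok=z>0
    return P[ok], f['image'][V,U].reshape(-1,3)[ok], uv[ok]
E
python3 - <<'E'
from h import *
t=load('top0'); s=load('scene0')
a=t['image'][190:310,210:350]; b=t['image'][220:300,400:500]; c=s['image'][170:270,290:400]; d=s['image'][270:370,150:250]
im=np.hstack([cv2.resize(x,(400,300),interpolation=cv2.INTER_CUBIC) for x in (a,c)])
im2=np.hstack([cv2.resize(x,(400,300),interpolation=cv2.INTER_CUBIC) for x in (b,d)])
cv2.imwrite('pics/crop0.png',np.vstack([im,im2])[:,:,::-1])
print(onz(t,[(275,248),(141,295),(171,188)],0))
P,C,uv=cloud(t,(400,225,500,300)); C=C.astype(int)
m=(C[:,2]>C[:,0]*1.4)&(C[:,2]>C[:,1]*1.15); 
print(m.sum(),P[m][:, 2].min(),P[m][:,2].max()); q=P[m]; 
print(np.percentile(q,[0,5,50,95,100],axis=0))
top=q[q[:,2]>70]; print(len(top)); 
r=cv2.minAreaRect(top[:,:2].astype(np.float32)); print(r)
P,C,uv=cloud(s,(150,270,250,370)); C=C.astype(int)
m=(C[:,2]>C[:,0]*1.4)&(C[:,2]>C[:,1]*1.15); q=P[m]; print(np.percentile(q,[0,5,50,95,100],axis=0))
E
```

```text
[[550.59007306 182.78350997   0.        ]
 [443.78939354 494.81474998   0.        ]
 [693.10767669 426.89974035   0.        ]]
248 24.35592828961262 85.714633228828
[[ 488.76826251 -277.7140561    24.35592829]
 [ 491.66953697 -270.60761977   68.82920417]
 [ 506.2641199  -205.17004076   76.76126172]
 [ 521.25831455 -143.00856961   80.94521685]
 [ 525.40033715 -141.31425744   85.71463323]]
235
((507.6971130371094, -210.36337280273438), (8.496393203735352, 138.1698760986328), 12.806816101074219)
[[ 487.082565   -278.52487594   31.62918535]
 [ 492.26972933 -273.48496226   71.41186505]
 [ 507.50718302 -214.85665054   77.40580288]
 [ 522.05025578 -152.4702471    81.07230521]
 [ 524.96399947 -144.45522928   82.75807834]]
```

View pics/crop0.png

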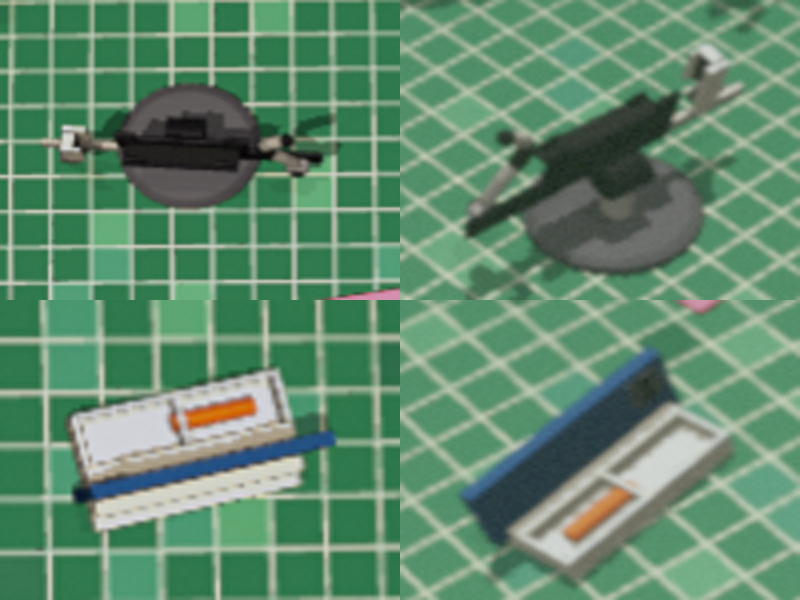

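Crops: the stand's white C-stop is on the left (+y) and the sprung arm is on the right (-y), which fits the description. The phone's blue top edge stands in the rack slot beside the white tray. Next I'll take a wrist-camera close look at this nearest stand at (550,183).

>>> {"method": "servo_tool", "body": {"motion": [22, -18, 2, 0, 0, 0.01, 100, 22, -18, 2, 0, 0, 0.01, 100, 22, -18, 2, 0, 0, 0.01, 100, 22, -18, 2, 0, 0, 0.01, 100, 22, -18, 2, 0, 0, 0.01, 100, 22, -18, 2, 0, 0, 0.01, 100, 22, -18, 2, 0, 0, 0.01, 100, 22, -18, 2, 0, 0, 0.01, 100, 22, -18, 2, 0, 0, 0.01, 100, 22, -18, 2, 0, 0, 0.01, 100]}}

```text
time_s: 0.98
ee_pos: [392.3, 367.7, 252.9]
ee_rot: [-180.0, 0.0, 78.4]
force: [-0.4, -0.1, 0.8]
gripper_width: 91.0
```

>>> {"method": "servo_tool", "body": {"motion": [22, -18, 0, 0, 0, 0.01, 100, 22, -18, 0, 0, 0, 0.01, 100, 22, -18, 0, 0, 0, 0.01, 100, 22, -18, 0, 0, 0, 0.01, 100, 22, -18, 0, 0, 0, 0.01, 100, 22, -18, 0, 0, 0, 0.01, 100, 22, -18, 0, 0, 0, 0.01, 100, 22, -18, 0, 0, 0, 0.01, 100, 22, -18, 0, 0, 0, 0.01, 100, 0, 0, 0, 0, 0, 0, 100]}}

```text
time_s: 1.82
ee_pos: [592.9, 203.4, 251.9]
ee_rot: [179.9, 0.1, 83.3]
force: [0.3, 0.8, 0.4]
gripper_width: 91.5
```

```bash
python3 - <<'E'
from h import *
f=grab('wrist','w1'); print(f['state'])
E
```

```text
{'time_s': 1.8167, 'qpos': array([ 17.95634464,  22.44388632,  80.60049017,  -0.14032874,
        76.91682277, -65.34016129]), 'qvel': array([ 3.04019333, -1.67551531,  2.84133421,  3.3873746 ,  1.58495383,
        3.27814329]), 'effort': array([ -0.9699288 , -46.07409954, -24.11164463,  -0.16343022,
         0.13895905,  -0.30847348]), 'ee_pos': array([592.86478233, 203.42886843, 251.94343399]), 'ee_rot': array([1.79907734e+02, 1.08066926e-01, 8.33281382e+01]), 'force': array([0.33951803, 0.79500714, 0.39399742]), 'torque': array([0.01269578, 0.00865533, 0.00797209]), 'gripper_width': 91.54904115323043}
```

View pics/w1.png

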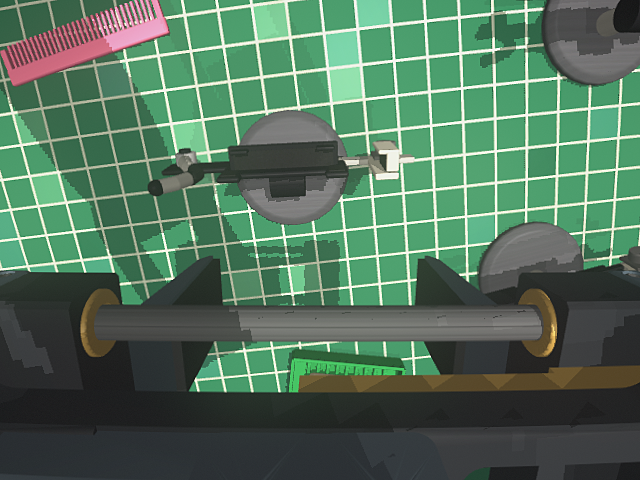

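The wrist view shows the stand with its sprung arm at left (175,175), cradle centre at (283,160) and white stop at (385,160). I'll let it settle and go a bit lower for a sharper measurement.

>>> {"method": "servo_tool", "body": {"motion": [8, -8, -10, 0, 0, 0, 100, 8, -8, -10, 0, 0, 0, 100, 4, -8, -10, 0, 0, 0, 100, 0, 0, -10, 0, 0, 0, 100, 0, 0, -5, 0, 0, 0, 100, 0, 0, 0, 0, 0, 0, 100, 0, 0, 0, 0, 0, 0, 100, 0, 0, 0, 0, 0, 0, 100]}}

```text
time_s: 2.53
ee_pos: [609.5, 183.4, 208.5]
ee_rot: [180.0, -0.0, 83.6]
force: [0.3, 0.4, 0.6]
gripper_width: 91.0
```

```bash
python3 - <<'E'
from h import *
f=grab('wrist','w2'); print(f['state']['ee_pos'],f['state']['ee_rot'],abs(f['state']['qvel']).max())
im=f['image'][60:260,80:480]; cv2.imwrite('pics/w2c.png',cv2.resize(im,(800,400),interpolation=cv2.INTER_CUBIC)[:,:,::-1])
print(np.percentile(f['depth'],[0,1,50,99]))
E
```

```text
[609.46826798 183.37150474 208.49394259] [ 1.79953723e+02 -3.23665269e-02  8.35734039e+01] 0.43269519205105
[  0.          50.56753185 327.94206238 405.24233307]
```

View pics/w2c.png

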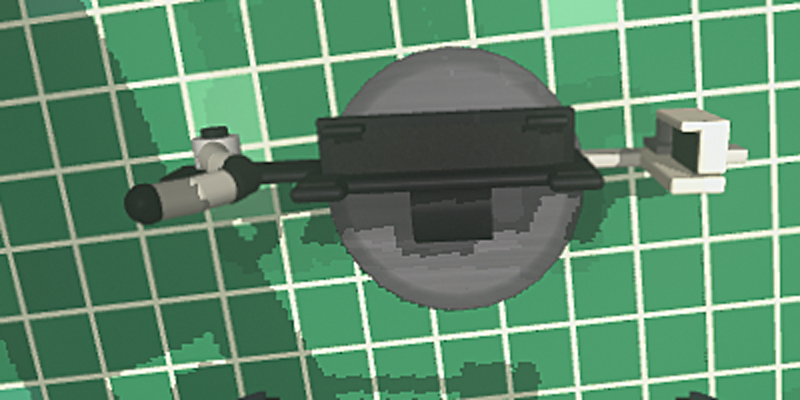

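```bash
python3 - <<'E'
from h import *
f=load('w2'); T=wristT(f)
P,C,uv=cloud(f,(130,90,470,180),T)
m=P[:,2]>60; P,C,uv=P[m],C[m],uv[m]
# z map raster: mean z along grid
c=lambda cu,cv:(80+cu/2,60+cv/2)
def at(name,cu,cv,r=1):
    u,v=c(cu,cv); k=(abs(uv[:,0]-u)<=r)&(abs(uv[:,1]-v)<=r)
    print(name,P[k].mean(0).round(1) if k.any() else None, k.sum(), P[k].std(0).round(1) if k.any() else '')
for n,a,b in [('lipL',345,128),('lipR',545,125),('ledge c',445,145),('ledgeL',350,150),('ledgeR',550,148),('plate c',445,178),('earL',320,188),('earR',578,183),('stop top',713,150),('stop side lip near',690,115),('stop lip far',700,185),('stopinner',685,150),('arm tip',145,203),('arm mid',215,187),('arm low',215,150),('joint',243,170)]: at(n,a,b)
# ledge plane
br=C.astype(int).sum(1)
d=(br<220)&(P[:,1]<245)&(P[:,1]>120)
k=d&(uv[:,1]>121)&(uv[:,1]<142)&(uv[:,0]>250)&(uv[:,0]<355)
Q=P[k]; print(np.percentile(Q,[0,5,50,95,100],axis=0).round(1))
A=np.c_[Q[:,:2],np.ones(len(Q))]; co=np.linalg.lstsq(A,Q[:,2],rcond=None)[0]; print('ledge plane',co,(Q[:,2]-A@co).std())
w=(C.min(1)>120)&(P[:,1]>240); Q=P[w]; print('white',w.sum(),np.percentile(Q,[0,2,25,50,75,98,100],axis=0).round(1))
E
```

```text
lipL [525.  148.4  95.2] 6 [0.5 0.3 0.5]
lipR [531.4 214.3  91. ] 4 [0.2 0.4 3.7]
ledge c [534.  180.2  86.5] 4 [0.3 0.4 0.5]
ledgeL [531.9 147.6  86.2] 9 [0.5 0.6 0.6]
ledgeR [538.9 215.8  85.6] 9 [0.5 0.5 0.6]
plate c [544.8 179.2  95.5] 6 [0.5 0.3 0.7]
earL [543.1 139.2 105.4] 9 [0.5 0.5 0.7]
earR [551.  221.7 106. ] 5 [0.3 0.4 0.5]
stop top [545.2 262.3 116.9] 5 [0.5 0.3 0.3]
stop side lip near [533.7 259.  105.3] 6 [0.4 0.8 2.7]
stop lip far [555.2 258.4 115.2] 6 [0.3 0.5 0.4]
stopinner [544.3 257.  104.8] 6 [0.5 0.1 1.6]
arm tip [541.  102.  153.2] 4 [0.3 0.3 0.1]
arm mid [539.  116.2 137.6] 4 [0.3 0.3 0.4]
arm low [526.6 102.8  90.3] 5 [0.7 1.1 3.2]
joint [535.1 121.2 125.1] 6 [0.5 0.1 1.1]
[[523.1 144.2  82.7]
 [526.1 148.8  84.8]
 [533.3 180.3  86.3]
 [540.6 212.1  88.2]
 [543.5 215.7  96.6]]
ledge plane [-2.36148968e-01  8.46421940e-03  2.10965295e+02] 1.3765248401588048
white 1014 [[530.1 240.2  62.1]
 [531.1 242.2  66.3]
 [538.4 254.6 103.4]
 [546.3 259.9 115.9]
 [551.2 263.7 117.6]
 [556.7 287.5 119.6]
 [557.5 289.4 120.2]]
```

```bash
python3 - <<'E'
from h import *
f=load('w2'); T=wristT(f); g=f['image'].astype(int).sum(2); D=f['depth']
hv=cv2.cvtColor(f['image'],cv2.COLOR_RGB2HSV)
lim=[]
for u in range(235,370,5):
    col=g[100:165,u]; P,_,uv=cloud(f,(u,100,u+1,165),T)
    m=(P[:,2]>75); print(u,[(int(v),*p.round(0).astype(int)[[0,2]]) for p,v in zip(P[m],uv[m][:,1])][::2] if u%25==0 else '')
# ledge: points z within 84..89, x range
P,C,uv=cloud(f,(235,100,370,165),T)
# ear region: highest points for each y
ys=[];xs=[];zs=[]
for y in np.arange(142,220,3):
    k=(abs(P[:,1]-y)<1.5)&(P[:,2]>80)
    q=P[k]; i=np.argmax(q[:,2]*1+0*q[:,0]); ys.append(y); xs.append(q[q[:,2]>q[:,2].max()-1.0].mean(0)[0]); zs.append(q[:,2].max())
print(np.c_[ys,xs,zs].round(1))
E
```

```text
235 
240 
245 
250 [(118, np.int64(520), np.int64(82)), (120, np.int64(522), np.int64(89)), (122, np.int64(523), np.int64(88)), (124, np.int64(525), np.int64(96)), (126, np.int64(526), np.int64(95)), (128, np.int64(527), np.int64(86)), (130, np.int64(528), np.int64(87)), (132, np.int64(530), np.int64(86)), (134, np.int64(531), np.int64(88)), (136, np.int64(532), np.int64(86)), (138, np.int64(533), np.int64(86)), (140, np.int64(535), np.int64(86)), (142, np.int64(536), np.int64(87)), (144, np.int64(537), np.int64(85)), (146, np.int64(539), np.int64(88)), (148, np.int64(540), np.int64(92)), (150, np.int64(541), np.int64(97)), (152, np.int64(543), np.int64(102)), (154, np.int64(544), np.int64(105)), (156, np.int64(545), np.int64(107)), (158, np.int64(546), np.int64(105))]
255 
260 
265 
270 
275 [(117, np.int64(522), np.int64(84)), (119, np.int64(523), np.int64(87)), (121, np.int64(524), np.int64(88)), (123, np.int64(526), np.int64(88)), (125, np.int64(527), np.int64(88)), (127, np.int64(528), np.int64(87)), (129, np.int64(530), np.int64(88)), (131, np.int64(531), np.int64(85)), (133, n
[... 2485 characters left out ...]
 np.int64(546), np.int64(95)), (148, np.int64(548), np.int64(97)), (150, np.int64(549), np.int64(95)), (152, np.int64(550), np.int64(95))]
355 
360 
365 
[[142.  546.4 107.6]
 [145.  544.8 107.1]
 [148.  545.  104.9]
 [151.  543.8  97.7]
 [154.  542.2  97.2]
 [157.  543.9  97.4]
 [160.  544.8  97.3]
 [163.  544.5  97.2]
 [166.  545.3  96.8]
 [169.  544.4  97.4]
 [172.  545.2  97.6]
 [175.  545.4  97.1]
 [178.  545.8  97.1]
 [181.  545.8  97. ]
 [184.  546.5  97.5]
 [187.  546.   96.9]
 [190.  546.7  97.5]
 [193.  546.7  97.3]
 [196.  547.2  98. ]
 [199.  546.6  97.9]
 [202.  547.1  96.9]
 [205.  547.1  97.3]
 [208.  547.7  97. ]
 [211.  546.1  97.1]
 [214.  550.6 106.6]
 [217.  549.8 107.3]]
```

```bash
python3 - <<'E'
from h import *
f=load('w2'); T=wristT(f); im=f['image'].astype(float); g=cv2.cvtColor(f['image'],cv2.COLOR_RGB2GRAY).astype(float)
# front edge of ledge: max negative gradient near v 112..121
pts=[]
for u in range(245,362):
    col=cv2.GaussianBlur(g,(1,3),0)[108:124,u]; d=np.diff(col); i=np.argmin(d)
    if 0<i<len(d)-1:
        a,b,c=d[i-1],d[i],d[i+1]; pts.append((u,108+i+.5+.5*(a-c)/(a-2*b+c)))
pts=np.array(pts); 
for _ in range(4):
    k=np.polyfit(pts[:,0],pts[:,1],1); r=pts[:,1]-np.polyval(k,pts[:,0]); pts=pts[abs(r)<max(0.4,2*r.std())]
print('front line',k,len(pts),r.std())
q=onz(f,[(250,np.polyval(k,250)),(350,np.polyval(k,350))],87,T); print(q, 'yaw',np.degrees(np.arctan2(-(q[1]-q[0])[0],(q[1]-q[0])[1])))
# depth edges ear outer
for v in (151,153,155,157): 
    P,C,uv=cloud(f,(205,v,400,v+1),T); m=(P[:,2]>100)&(P[:,2]<112); print(v,uv[m][[0,-1],0],P[m][[0,-1]].round(1))
# ears: cloud of all pts z 102-109 near plate
P,C,uv=cloud(f,(205,140,400,170),T); m=(P[:,2]>102)&(P[:,2]<110)&(C.max(1)<90); q=P[m]; 
for s in (q[:,1]<180,q[:,1]>180): print(np.percentile(q[s],[0,3,50,97,100],axis=0).round(1))
# lips
P,C,uv=cloud(f,(225,112,380,130),T); m=(P[:,2]>92)&(P[:,2]<98); q=P[m]
for s in (q[:,1]<180,q[:,1]>180): print('lip',np.percentile(q[s],[0,3,50,97,100],axis=0).round(1))
# stop face: whites
P,C,uv=cloud(f,(395,105,455,165),T); m=P[:,2]>113; q=P[m]; print('stop top',m.sum(),np.percentile(q,[0,3,50,97,100],axis=0).round(1))
for v in range(116,156,3):
    k=(uv[:,1]==v)&(P[:,2]>80); print(v,[tuple(p.round(0).astype(int).tolist()) for p in P[k]])
E
```

```text
front line [-4.58651521e-02  1.29035931e+02] 117 0.1275062708926537
[[520.14171297 146.07680849  87.        ]
 [524.84542271 213.58767539  87.        ]] yaw -3.9855493622527427
151 [229 382] [[540.4 132.  103.3]
 [551.6 230.4 104.6]]
153 [227 381] [[541.5 130.4 103. ]
 [552.8 229.7 104.3]]
155 [225 362] [[542.6 129.6 105.9]
 [552.7 217.5 103.5]]
157 [225 252] [[543.9 129.1 104.8]
 [545.9 146.3 103.6]]
[[540.4 128.7 102.1]
 [540.9 130.  102.6]
 [544.1 138.1 105.4]
 [547.1 146.  106.8]
 [547.6 146.7 107.6]]
[[546.2 212.5 102.1]
 [546.8 213.2 102.5]
 [549.8 221.1 105.2]
 [552.8 229.  106.6]
 [553.3 229.8 107.3]]
lip [[523.6 139.8  92.2]
 [524.  140.3  92.8]
 [525.6 146.3  95. ]
 [526.9 153.2  96.3]
 [527.1 153.7  96.7]]
lip [[528.  207.9  92.3]
 [528.6 208.3  93. ]
 [530.1 215.   94.7]
 [531.5 221.4  96.3]
 [531.7 221.7  96.7]]
stop top 766 [[535.  248.8 113. ]
 [535.7 250.3 113.9]
 [546.5 259.8 116.9]
 [556.6 266.1 119.6]
 [557.5 267.  120.2]]
116 [(531, 253, 87), (531, 253, 88), (531, 253, 92), (531, 253, 93), (532, 254, 94), (532, 254, 95), (532, 254, 96), (532, 255, 96), (532, 256, 
[... 6710 characters left out ...]
555, 258, 115), (555, 259, 115), (555, 260, 115), (555, 260, 116), (555, 260, 117), (555, 261, 115), (555, 262, 116), (555, 263, 116), (555, 263, 116), (556, 264, 116), (556, 264, 116), (556, 265, 115), (556, 266, 116)]
155 [(556, 249, 112), (556, 249, 115), (556, 250, 115), (556, 250, 117), (556, 251, 116), (556, 251, 115), (556, 252, 115), (556, 253, 116), (556, 253, 116), (556, 254, 115), (556, 254, 116), (556, 255, 115), (556, 256, 116), (556, 256, 116), (557, 257, 117), (557, 258, 115), (557, 258, 115), (557, 259, 115), (557, 259, 116), (557, 260, 115), (557, 261, 114), (557, 262, 115), (557, 262, 114), (557, 263, 115), (557, 263, 115), (557, 264, 116), (557, 265, 114), (557, 265, 116)]
```

Depth is clean, so the measurements come straight from it:
- **Cradle:** origin ≈ (536.4, 180.1, 86), yaw ≈ -4.0°.
- **Stop:** face at cradle y ≈ +77.5, i.e. 7.5 mm beyond the mid setting.

Now I'll look at the phone with the wrist camera.

>>> {"method": "servo_tool", "body": {"motion": [-3, -30, 1, 0, 0, 0, 100, -3, -32, 1, 0, 0, 0, 100, -3, -32, 0, 0, 0, 0, 100, -3, -32, 0, 0, 0, 0, 100, -3, -32, 0, 0, 0, 0, 100, -3, -32, 0, 0, 0, 0, 100, -3, -32, 0, 0, 0, 0, 100, -3, -32, 0, 0, 0, 0, 100, -3, -32, 0, 0, 0, 0, 100, -3, -32, 0, 0, 0, 0, 100]}}

```text
time_s: 3.42
ee_pos: [579.5, -136.5, 210.9]
ee_rot: [179.9, 0.0, 83.6]
force: [0.4, 0.3, 0.2]
gripper_width: 91.3
```

>>> {"method": "servo_tool", "body": {"motion": [-3, -32, 0, 0, 0, 0, 100, -3, -30, 0, 0, 0, 0, 100, -2, -15, 0, 0, 0, 0, 100, 0, 0, 0, 0, 0, 0, 100, 0, 0, 0, 0, 0, 0, 100, 0, 0, 0, 0, 0, 0, 100, 0, 0, 0, 0, 0, 0, 100]}}

```text
time_s: 4.0
ee_pos: [571.7, -210.6, 210.1]
ee_rot: [180.0, -0.0, 83.6]
force: [-0.2, 0.1, 0.0]
gripper_width: 91.1
```

```bash
python3 - <<'E'
from h import *
f=grab('wrist','w3'); print(f['state']['ee_pos'],f['state']['ee_rot'],abs(f['state']['qvel']).max())
T=wristT(f)
P,C,uv=cloud(f,(0,0,640,250),T); C=C.astype(int)
m=(C[:,2]>C[:,0]*1.4)&(C[:,2]>C[:,1]*1.15)&(P[:,2]>20)
q=P[m]; print(m.sum(),np.percentile(q,[0,5,50,95,100],axis=0).round(1))
t=q[(q[:,2]>74)&(q[:,2]<83)]; print(len(t),cv2.minAreaRect(t[:,:2].astype(np.float32)),t.mean(0))
w=t[:,:2]-t[:,:2].mean(0); u,s,v=np.linalg.svd(w,full_matrices=False); print(v[0],np.degrees(np.arctan2(-v[0][0]*np.sign(v[0][1]),abs(v[0][1]))))
E
```

```text
[ 571.74141138 -210.56890073  210.12898746] [ 1.79992653e+02 -3.96724931e-02  8.36312284e+01] 0.24217052363129932
2384 [[ 486.5 -279.7   23.2]
 [ 490.6 -271.8   76.3]
 [ 504.7 -209.4   77.5]
 [ 519.5 -150.5   78.7]
 [ 524.2 -143.2   80.4]]
2379 ((505.1534729003906, -211.46253967285156), (8.776388168334961, 139.6471405029297), 12.762017250061035) [ 504.89382091 -210.22540947   77.4850203 ]
[-0.22115576  0.9752385 ] 12.776925579174359
```

View pics/w3.png

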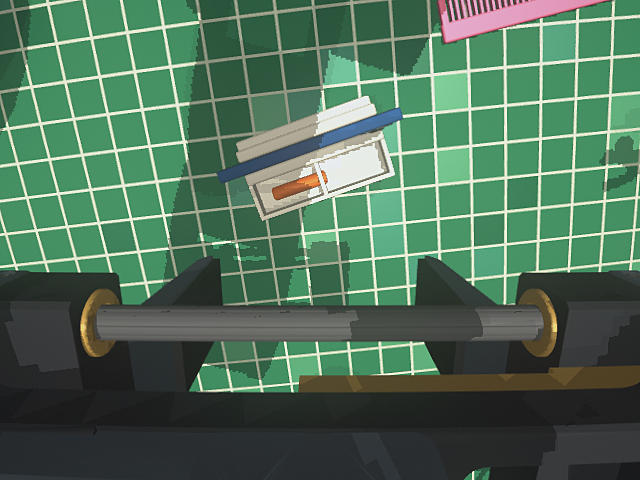

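The phone's top edge runs from about (218,177) to (402,112) in the wrist image. That puts its centre at (505.1, -211.3), top at z ≈ 78, yaw 12.8°. Moving to the grasp.

>>> {"method": "servo_tool", "body": {"motion": [-6.6, 0, -5, 0, 0, -0.12, 100, -6.6, 0, -5, 0, 0, -0.12, 100, -6.6, 0, -5, 0, 0, -0.12, 100, -6.6, 0, -5, 0, 0, -0.12, 100, -6.6, 0, -5, 0, 0, -0.12, 100, -6.6, 0, -5, 0, 0, -0.12, 100, -6.6, 0, -5, 0, 0, -0.12, 100, -6.6, 0, -5, 0, 0, -0.12, 100, -6.6, 0, -5, 0, 0, -0.12, 100, -6.6, 0, -5, 0, 0, -0.12, 100]}}

```text
time_s: 4.88
ee_pos: [505.4, -211.0, 159.9]
ee_rot: [-180.0, -0.0, 14.5]
force: [-0.2, -0.5, 0.4]
gripper_width: 91.1
```

>>> {"method": "servo_tool", "body": {"motion": [-0.7, -0.7, -10, 0, 0, -0.036, 70, 0, 0, -10, 0, 0, 0, 60, 0, 0, -10, 0, 0, 0, 60, 0, 0, 0, 0, 0, 0, 60, 0, 0, 0, 0, 0, 0, 60, 0, 0, 0, 0, 0, 0, 60]}}

```text
time_s: 5.38
ee_pos: [505.2, -212.8, 130.1]
ee_rot: [180.0, -0.0, 12.8]
force: [0.5, -0.6, 1.1]
gripper_width: 55.6
```

>>> {"method": "servo_tool", "body": {"motion": [0, 0, -14, 0, 0, 0, 60, 0, 0, -14, 0, 0, 0, 60, 0, 0, -14, 0, 0, 0, 60, 0, 0, -14, 0, 0, 0, 60, 0, 0, -10, 0, 0, 0, 60, 0, 0, -5, 0, 0, 0, 60, 0, 0, -5, 0, 0, 0, 60, 0, 0, 0, 0, 0, 0, 60, 0, 0, 0, 0, 0, 0, 60, 0, 0, 0, 0, 0, 0, 60]}}

```text
time_s: 6.22
ee_pos: [505.3, -213.0, 54.6]
ee_rot: [180.0, -0.1, 12.7]
force: [-0.0, 0.8, -0.7]
gripper_width: 54.7
```

```bash
python3 - <<'E'
from h import *
for i in range(3):
    s=sensors.state(); print(s['ee_pos'],s['ee_rot'],s['force'])
f=grab('wrist','w4');f=grab('scene','s4'); cv2.imwrite('pics/s4c.png',cv2.resize(f['image'][250:400,130:280],(600,600))[:,:,::-1])
E
```

```text
[ 505.25279578 -213.04854538   54.61451118] [ 1.79954079e+02 -6.62757313e-02  1.27257747e+01] [-0.04788893  0.80097952 -0.7475642 ]
[ 505.25279578 -213.04854538   54.61451118] [ 1.79954079e+02 -6.62757313e-02  1.27257747e+01] [-0.04788893  0.80097952 -0.7475642 ]
[ 505.25279578 -213.04854538   54.61451118] [ 1.79954079e+02 -6.62757313e-02  1.27257747e+01] [-0.04788893  0.80097952 -0.7475642 ]
```

View pics/s4c.png

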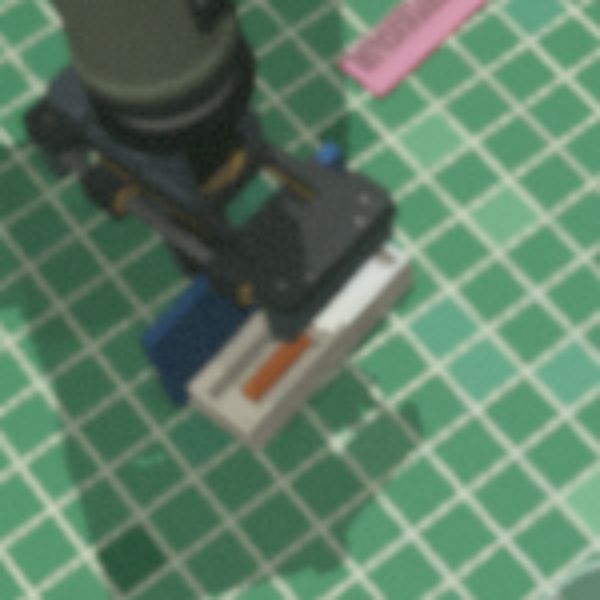

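View pics/w4.png

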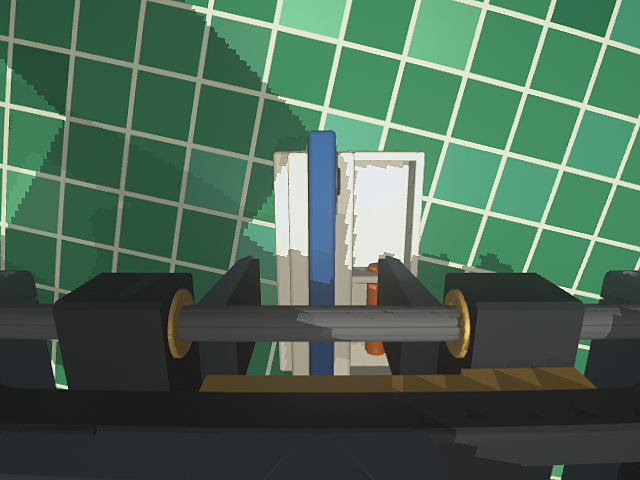

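The fingers straddle the phone (blue bar at column 321, far end at row 131). I'll check its position in tool coordinates before closing.

```bash
cat > ph.py <<'E'
from h import *
def phone_tool(tag):
    f=load(tag); Tt=np.array(f['T_tool_cam'])
    P,C,uv=cloud(f,(200,60,440,255),Tt); C=C.astype(int)
    m=(C[:,2]>C[:,0]*1.4)&(C[:,2]>C[:,1]*1.15)&(P[:,2]>-60)&(P[:,2]<25)
    q=P[m]; z0=np.median(q[:,2]); q=q[abs(q[:,2]-z0)<2.5]
    k=np.polyfit(q[:,1],q[:,0],1); print(tag,'n',len(q),'top edge z',z0.round(2),'end y',np.percentile(q[:,1],[0.0,.5]).round(2),'x at -40',np.polyval(k,-40).round(2),'slope deg',np.degrees(k[0]).round(2),'z slope deg',np.degrees(np.polyfit(q[:,1],q[:,2],1)[0]).round(2), 'x rng',np.ptp(q[:,0]).round(1))
E
python3 -c "
from ph import *
phone_tool('w4')"
```

```text
w4 n 3210 top edge z -22.99 end y [-71.22 -71.19] x at -40 0.32 slope deg -0.04 z slope deg 0.06 x rng 8.9
```

Centred to 0.3 mm across the jaws and 1.2 mm along. Closing the grip.

>>> {"method": "servo_tool", "body": {"motion": [0, 0, 0, 0, 0, 0, 20, 0, 0, 0, 0, 0, 0, 10, 0, 0, 0, 0, 0, 0, 4, 0, 0, 0, 0, 0, 0, 0, 0, 0, 0, 0, 0, 0, 0, 0, 0, 0, 0, 0, 0, 0, 0, 0, 0, 0, 0, 0, 0], "newtons": 40}}

```text
time_s: 6.9
ee_pos: [504.8, -212.8, 54.0]
ee_rot: [180.0, -0.0, 12.7]
force: [1.1, 0.9, 0.1]
gripper_width: 10.9
```

>>> {"method": "servo_tool", "body": {"motion": [0, 0, 4, 0, 0, 0, 0, 0, 0, 6, 0, 0, 0, 0, 0, 0, 10, 0, 0, 0, 0, 0, 0, 12, 0, 0, 0, 0, 0, 0, 16, 0, 0, 0, 0, 0, 0, 20, 0, 0, 0, 0, 0, 0, 25, 0, 0, 0, 0, 0, 0, 25, 0, 0, 0, 0, 0, 0, 25, 0, 0, 0, 0, 0, 0, 20, 0, 0, 0, 0]}}

```text
time_s: 7.73
ee_pos: [503.9, -212.9, 219.7]
ee_rot: [180.0, 0.0, 12.7]
force: [0.1, -0.1, -3.5]
gripper_width: 8.9
```

```bash
python3 - <<'E'
from ph import *
f=grab('wrist','w5'); print(f['state']['ee_pos'],f['state']['ee_rot'],f['state']['force'],f['state']['gripper_width']); phone_tool('w5')
E
```

```text
[ 503.8928821  -212.8983017   219.74089989] [1.79954601e+02 1.30550487e-02 1.27058302e+01] [ 0.11429871 -0.08800027 -3.45790101] 8.923260631336186
w5 n 3204 top edge z -23.56 end y [-70.89 -70.87] x at -40 -0.83 slope deg -0.05 z slope deg 0.02 x rng 8.9
```

View pics/w5.png

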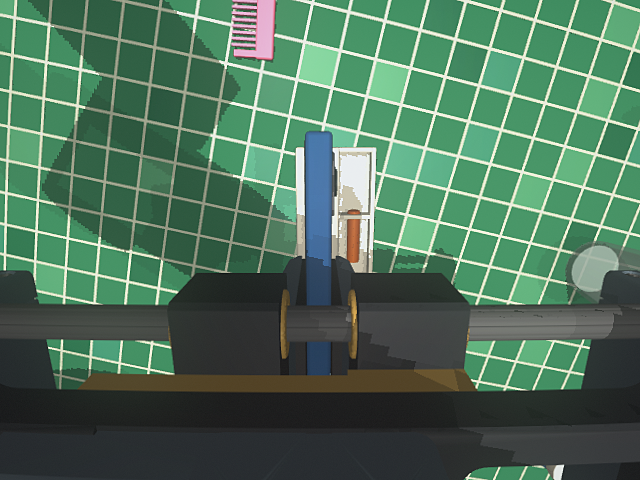

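Gripped: width 8.9 mm, about 3.5 N hanging, no tilt. Next I'll compute the waypoints over the cradle.

```bash
cat > cr.py <<'E'
from h import *
from scipy.spatial.transform import Rotation as R
O=np.array([536.4,180.1,86.]); Rc=(R.from_euler('z',-4,degrees=True)*R.from_euler('y',0.17)).as_matrix()
G=np.array([0,-0.9,10.6])
def tcp(p): return O+Rc@(np.array(p,float)+G)
def show(s=None):
    s=s or sensors.state(); c=Rc.T@(s['ee_pos']-O)-G
    Rt=R.from_euler('xyz',s['ee_rot'],degrees=True).as_matrix(); Rd=Rc@np.diag([1,-1,-1])
    print(round(s['time_s'],2),'phone in cradle',c.round(1),'F cradle',(Rc.T@s['force']).round(2),'rot err(world rv)',R.from_matrix(Rd@Rt.T).as_rotvec().round(4),'w',round(s['gripper_width'],1)); return s
E
python3 - <<'E'
from cr import *
show()
for p in [(-1.5,16,114),(-1.5,16,74),(-1.5,0,74),(-1.5,0,34)]: print(p,tcp(p).round(1))
print((tcp((-1.5,16,114))-sensors.state()['ee_pos']).round(1)); print(Rc.round(4))
E
```

```text
7.78 phone in cradle [ -26.2 -394.1  124.5] F cradle [ 1.35 -1.13  1.28] rot err(world rv) [-0.0082  0.1764 -0.2913] w 8.9
(-1.5, 16, 114) [557.  193.8 209.1]
(-1.5, 16, 74) [550.3 194.3 169.6]
(-1.5, 0, 74) [549.1 178.3 169.6]
(-1.5, 0, 34) [542.4 178.8 130.2]
[ 51.2 407.5 -14.5]
[[ 0.9832  0.0698  0.1688]
 [-0.0688  0.9976 -0.0118]
 [-0.1692  0.      0.9856]]
```

>>> {"method": "servo_tool", "body": {"motion": [3, 20, 5, 0, 0, -0.0292, 0, 4, 30, 5, 0, 0, -0.0292, 0, 4, 30, 5, 0, 0, -0.0292, 0, 4, 30, 0, 0, 0, -0.0292, 0, 4, 30, 0, 0, 0, -0.0292, 0, 4, 30, 0, 0, 0, -0.0292, 0, 4, 30, 0, 0, 0, -0.0292, 0, 4, 30, 0, 0, 0, -0.0292, 0, 4, 30, 0, 0, 0, -0.0292, 0, 4, 30, 0, 0, 0, -0.0292, 0]}}

```text
time_s: 8.62
ee_pos: [542.5, 78.2, 231.6]
ee_rot: [179.9, 0.1, -4.1]
force: [0.9, 0.3, -2.6]
gripper_width: 8.6
```

>>> {"method": "servo_tool", "body": {"motion": [3, 30, 0, 0.0024, 0.034, 0, 0, 3, 30, 0, 0.0024, 0.034, 0, 0, 3, 30, 0, 0.0024, 0.034, 0, 0, 3, 20, 0, 0.0024, 0.034, 0, 0, 0, 8, 0, 0.0024, 0.034, 0, 0, 0, 0, 0, 0, 0, 0, 0, 0, 0, 0, 0, 0, 0, 0, 0, 0, 0, 0, 0, 0, 0, 0, 0, 0, 0, 0, 0, 0]}}

```text
time_s: 9.37
ee_pos: [555.2, 194.0, 232.2]
ee_rot: [180.0, 9.8, -4.1]
force: [0.0, 0.3, -3.4]
gripper_width: 8.8
```

```bash
python3 - <<'E'
from cr import *
from ph import *
s=show(); print((tcp((-1.5,16,114))-s['ee_pos']).round(1),s['force'],s['torque'])
grab('wrist','w6'); phone_tool('w6')
E
```

```text
9.37 phone in cradle [ -7.2  16.1 136.5] F cradle [ 0.59  0.31 -3.32] rot err(world rv) [ 0.0005 -0.0003  0.0012] w 8.8
[  1.8  -0.2 -23.2] [ 0.04028055  0.30503118 -3.37509826] [-0.06395229 -0.1140028  -0.00562047]
w6 n 3251 top edge z -23.42 end y [-71.05 -70.7 ] x at -40 -0.45 slope deg 0.25 z slope deg -0.08 x rng 8.9
```

View pics/w6.png

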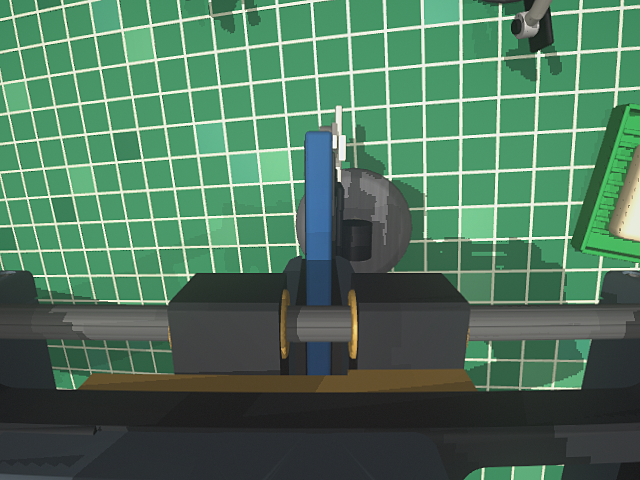

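>>> {"method": "servo_tool", "body": {"motion": [-0.7, 0, -9, 0, 0, 0, 0, -0.7, 0, -9, 0, 0, 0, 0, -0.7, 0, -9, 0, 0, 0, 0, -0.7, 0, -9, 0, 0, 0, 0, -0.7, 0, -9, 0, 0, 0, 0, -0.7, 0, -8, 0, 0, 0, 0, -0.4, 0, -5, 0, 0, 0, 0, -0.3, 0, -4.6, 0, 0, 0, 0, 0, 0, 0, 0, 0, 0, 0, 0, 0, 0, 0, 0, 0, 0]}}

```text
time_s: 10.25
ee_pos: [550.9, 195.2, 169.3]
ee_rot: [-180.0, 9.8, -4.0]
force: [0.1, -0.1, -2.2]
gripper_width: 8.9
```

```bash
python3 - <<'E'
from cr import *
s=show()
f=grab('scene','s7'); cv2.imwrite('pics/s7c.png',cv2.resize(f['image'][150:270,260:420],(800,600),interpolation=cv2.INTER_CUBIC)[:,:,::-1])
show()
E
```

```text
10.25 phone in cradle [-0.8 17.  73.8] F cradle [ 0.51 -0.07 -2.14] rot err(world rv) [-0.0001 -0.0003  0.0001] w 8.9
10.3 phone in cradle [-0.7 17.1 74.2] F cradle [ 0.29  0.23 -2.43] rot err(world rv) [-0.0003  0.0004  0.0001] w 8.8
```

View pics/s7c.png

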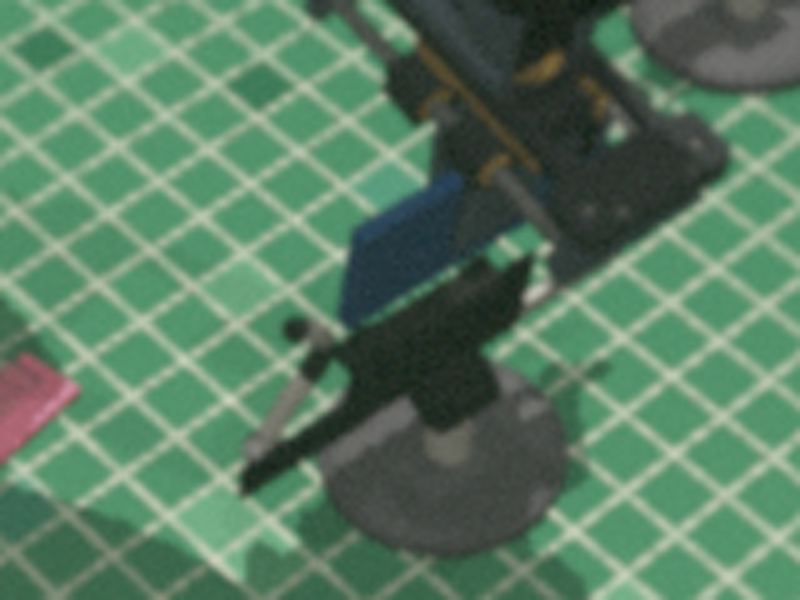

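The phone's lower edge hangs above the cradle, with its -y end just clear of the sprung arm's bulge (crop (320,340)). Now I'll press the arm back slowly.

>>> {"method": "servo_tool", "body": {"motion": [-0.2, -1, 0, 0, 0, 0, 0, -0.2, -1, 0, 0, 0, 0, 0, -0.2, -1, 0, 0, 0, 0, 0, -0.2, -1, 0, 0, 0, 0, 0, -0.2, -1, 0, 0, 0, 0, 0, 0, 0, 0, 0, 0, 0, 0]}}

```text
time_s: 10.8
ee_pos: [549.9, 190.0, 169.5]
ee_rot: [-180.0, 9.8, -4.0]
force: [0.6, -0.0, -2.4]
gripper_width: 8.9
```

>>> {"method": "servo_tool", "body": {"motion": [-0.1, -1, 0, 0, 0, 0, 0, -0.1, -1, 0, 0, 0, 0, 0, 0, -1, 0, 0, 0, 0, 0, -0.1, -1, 0, 0, 0, 0, 0, 0, 0, 0, 0, 0, 0, 0]}}

```text
time_s: 11.22
ee_pos: [550.0, 186.6, 169.9]
ee_rot: [-179.9, 9.7, -4.0]
force: [0.8, 3.7, 0.2]
gripper_width: 8.6
```

```bash
python3 -c "
from cr import *
show()"
```

```text
11.22 phone in cradle [-1.3  8.3 74.3] F cradle [0.52 3.77 0.28] rot err(world rv) [-0.0012  0.0011  0.0003] w 8.6
```

Contact at about 3.8 N. I'll draw the arm further back in 0.8 mm steps.

>>> {"method": "servo_tool", "body": {"motion": [0, -0.8, 0, 0, 0, 0, 0, -0.1, -0.8, 0, 0, 0, 0, 0, 0, -0.8, 0, 0, 0, 0, 0, -0.1, -0.8, 0, 0, 0, 0, 0, -0.1, -0.8, 0, 0, 0, 0, 0, 0, 0, 0, 0, 0, 0, 0]}}

```text
time_s: 11.72
ee_pos: [549.7, 182.2, 169.7]
ee_rot: [-180.0, 9.7, -4.0]
force: [2.1, 5.0, 3.0]
gripper_width: 8.8
```

>>> {"method": "servo_tool", "body": {"motion": [-0.1, -0.8, 0, 0, 0, 0, 0, -0.1, -0.8, 0, 0, 0, 0, 0, 0, -0.8, 0, 0, 0, 0, 0, -0.1, -0.8, 0, 0, 0, 0, 0, 0, 0, 0, 0, 0, 0, 0, 0, 0, 0, 0, 0, 0, 0]}}

```text
time_s: 12.22
ee_pos: [549.4, 179.1, 169.7]
ee_rot: [-180.0, 9.7, -4.0]
force: [2.0, 4.7, 3.1]
gripper_width: 8.7
```

```bash
python3 -c "
from cr import *
from ph import *
s=show();print(s['torque']); grab('wrist','w8'); phone_tool('w8'); show()"
```

```text
12.22 phone in cradle [-1.3  0.8 74.1] F cradle [1.13 4.86 3.38] rot err(world rv) [-0.0006  0.0009  0.0002] w 8.7
[ 0.567498   -0.28354936 -0.07261614]
w8 n 3261 top edge z -23.44 end y [-71.05 -70.69] x at -40 -0.47 slope deg 0.24 z slope deg -0.11 x rng 9.0
12.27 phone in cradle [-1.3  0.9 74.1] F cradle [0.62 5.39 3.04] rot err(world rv) [-0.0006  0.0009  0.0002] w 8.8
```

The arm is drawn back with about 7 N total and no slip in the grip. Now lowering slowly along the back plate.

>>> {"method": "servo_tool", "body": {"motion": [-0.34, 0, -2, 0, 0, 0, 0, -0.34, 0, -2, 0, 0, 0, 0, -0.34, 0, -2, 0, 0, 0, 0, -0.34, 0, -2, 0, 0, 0, 0, -0.34, 0, -2, 0, 0, 0, 0, -0.34, 0, -2, 0, 0, 0, 0, 0, 0, 0, 0, 0, 0, 0]}}

```text
time_s: 12.85
ee_pos: [546.5, 178.9, 156.4]
ee_rot: [180.0, 9.8, -4.0]
force: [0.7, 4.2, -3.8]
gripper_width: 9.2
```

```bash
python3 -c "
from cr import *
from ph import *
s=show(); grab('wrist','w9'); phone_tool('w9')"
```

```text
12.85 phone in cradle [-1.9  0.4 60.5] F cradle [ 1.08  4.25 -3.65] rot err(world rv) [ 0.0001 -0.0016  0.0001] w 9.2
w9 n 3267 top edge z -23.45 end y [-70.72 -70.68] x at -40 -0.49 slope deg 0.24 z slope deg -0.0 x rng 9.0
```

>>> {"method": "servo_tool", "body": {"motion": [-0.3, 0, -2, 0, 0, 0, 0, -0.34, 0, -2, 0, 0, 0, 0, -0.34, 0, -2, 0, 0, 0, 0, -0.34, 0, -2, 0, 0, 0, 0, -0.34, 0, -2, 0, 0, 0, 0, 0, 0, 0, 0, 0, 0, 0]}}

```text
time_s: 13.4
ee_pos: [545.1, 179.0, 147.0]
ee_rot: [180.0, 9.8, -4.0]
force: [2.4, 4.3, -3.3]
gripper_width: 8.8
```

>>> {"method": "servo_tool", "body": {"motion": [-0.2, 0, -1.5, 0, 0, 0, 0, -0.25, 0, -1.5, 0, 0, 0, 0, -0.25, 0, -1.5, 0, 0, 0, 0, -0.25, 0, -1.5, 0, 0, 0, 0, -0.25, 0, -1.5, 0, 0, 0, 0, 0, 0, 0, 0, 0, 0, 0]}}

```text
time_s: 13.9
ee_pos: [544.0, 179.0, 139.7]
ee_rot: [-180.0, 9.8, -4.0]
force: [1.4, 3.7, -2.0]
gripper_width: 8.7
```

```bash
python3 -c "
from cr import *
from ph import *
s=show(); grab('wrist','w10'); phone_tool('w10')"
```

```text
13.9 phone in cradle [-1.5  0.3 43.6] F cradle [ 1.51  3.83 -1.78] rot err(world rv) [-0.0001 -0.0004  0.0001] w 8.7
w10 n 3249 top edge z -23.43 end y [-71.01 -70.69] x at -40 -0.48 slope deg 0.25 z slope deg -0.06 x rng 9.0
```

View pics/w10.png

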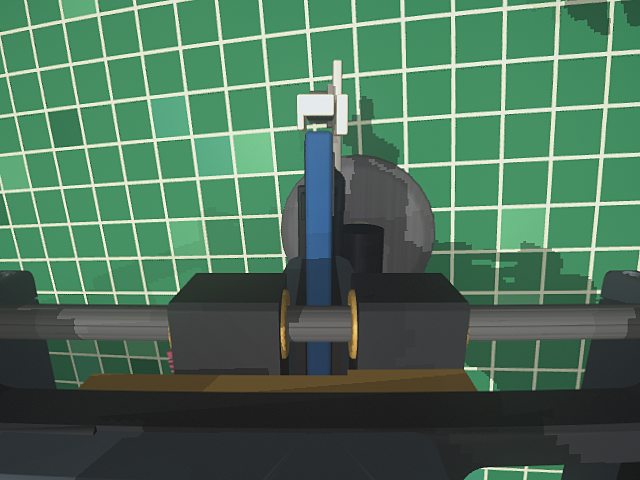

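The phone (blue) is lined up with the mouth of the white C-stop at (320,110), with a small gap to its face. I'll continue down to the ledge.

>>> {"method": "servo_tool", "body": {"motion": [-0.25, 0, -1.5, 0, 0, 0, 0, -0.25, 0, -1.5, 0, 0, 0, 0, -0.25, 0, -1.5, 0, 0, 0, 0, -0.2, 0, -1, 0, 0, 0, 0, -0.2, 0, -1, 0, 0, 0, 0, 0, 0, 0, 0, 0, 0, 0]}}

```text
time_s: 14.45
ee_pos: [542.9, 179.0, 133.3]
ee_rot: [-180.0, 9.8, -4.0]
force: [1.4, 5.0, -2.2]
gripper_width: 8.9
```

>>> {"method": "servo_tool", "body": {"motion": [-0.1, 0, -0.7, 0, 0, 0, 0, -0.1, 0, -0.7, 0, 0, 0, 0, 0, 0, 0, 0, 0, 0, 0]}}

```text
time_s: 14.7
ee_pos: [542.7, 179.0, 132.0]
ee_rot: [-180.0, 9.8, -4.0]
force: [1.4, 5.1, -1.5]
gripper_width: 8.7
```

```bash
python3 -c "
from cr import *
s=show()"
```

```text
14.7 phone in cradle [-1.5  0.3 35.8] F cradle [ 1.23  5.15 -1.31] rot err(world rv) [-0.0002 -0.0003  0.0001] w 8.7
```

>>> {"method": "servo_tool", "body": {"motion": [-0.1, 0, -0.5, 0, 0, 0, 0, -0.1, 0, -0.5, 0, 0, 0, 0, 0, 0, 0, 0, 0, 0, 0]}}

```text
time_s: 14.95
ee_pos: [542.6, 179.0, 131.1]
ee_rot: [-180.0, 9.8, -4.0]
force: [1.2, 5.6, -1.3]
gripper_width: 9.0
```

>>> {"method": "servo_tool", "body": {"motion": [-0.1, 0, -0.5, 0, 0, 0, 0, 0, 0, 0, 0, 0, 0, 0]}}

```text
time_s: 15.12
ee_pos: [542.5, 179.0, 130.6]
ee_rot: [-180.0, 9.7, -4.0]
force: [1.1, 4.9, 0.9]
gripper_width: 8.6
```

>>> {"method": "servo_tool", "body": {"motion": [-0.1, 0, -0.5, 0, 0, 0, 0, 0, 0, 0, 0, 0, 0, 0]}}

```text
time_s: 15.28
ee_pos: [542.4, 179.1, 130.2]
ee_rot: [-180.0, 9.7, -4.0]
force: [2.0, 5.8, -0.3]
gripper_width: 8.8
```

```bash
python3 -c "
from cr import *
s=show()"
```

```text
15.28 phone in cradle [-1.5  0.3 33.9] F cradle [1.57 5.96 0.  ] rot err(world rv) [-0.0003 -0.      0.0002] w 8.8
```

Ledge contact may be just starting. I'll feel further in 0.4 mm steps.

>>> {"method": "servo_tool", "body": {"motion": [-0.1, 0, -0.4, 0, 0, 0, 0, 0, 0, 0, 0, 0, 0, 0, 0, 0, 0, 0, 0, 0, 0]}}

```text
time_s: 15.53
ee_pos: [542.3, 179.0, 129.8]
ee_rot: [-180.0, 9.7, -4.0]
force: [0.6, 4.6, 0.2]
gripper_width: 8.4
```

>>> {"method": "servo_tool", "body": {"motion": [-0.1, 0, -0.4, 0, 0, 0, 0, 0, 0, 0, 0, 0, 0, 0, 0, 0, 0, 0, 0, 0, 0]}}

```text
time_s: 15.78
ee_pos: [542.3, 179.1, 129.7]
ee_rot: [-180.0, 9.7, -4.0]
force: [1.6, 5.7, 2.2]
gripper_width: 8.9
```

>>> {"method": "servo_tool", "body": {"motion": [0, 0, 0, 0, 0, 0, 0, 0, 0, 0, 0, 0, 0, 0]}}

```text
time_s: 15.95
ee_pos: [542.3, 179.1, 129.7]
ee_rot: [-180.0, 9.7, -4.0]
force: [0.5, 5.4, 2.3]
gripper_width: 8.8
```

Seated on the ledge: z stopped at 129.7 with about 4 N of contact. Now easing over toward the stop.

>>> {"method": "servo_tool", "body": {"motion": [0.1, 0.7, 0, 0, 0, 0, 0, 0.2, 0.8, 0, 0, 0, 0, 0, 0.2, 0.8, 0, 0, 0, 0, 0, 0.2, 0.8, 0, 0, 0, 0, 0, 0.2, 0.8, 0, 0, 0, 0, 0, 0, 0, 0, 0, 0, 0, 0]}}

```text
time_s: 16.45
ee_pos: [542.9, 181.1, 129.7]
ee_rot: [179.8, 9.8, -4.0]
force: [-0.5, -1.6, 5.5]
gripper_width: 8.6
```

```bash
python3 -c "
from cr import *
from ph import *
s=show(); grab('wrist','w11'); phone_tool('w11')"
```

```text
16.45 phone in cradle [-1.1  2.4 33.6] F cradle [-1.33 -1.59  5.35] rot err(world rv) [ 0.003  -0.0008 -0.0003] w 8.6
w11 n 3260 top edge z -23.43 end y [-71.04 -70.7 ] x at -40 -0.47 slope deg 0.24 z slope deg -0.12 x rng 9.0
```

```bash
python3 -c "
from h import *
a=load('w11')['image'][70:270,240:420]; b=load('w10')['image'][70:270,240:420]
cv2.imwrite('pics/c11.png',np.hstack([cv2.resize(x,(400,444),interpolation=cv2.INTER_CUBIC) for x in (b,a)])[:,:,::-1])
f=load('w11');P,C,uv=cloud(f,(290,75,350,135),np.array(f['T_tool_cam']))
for u in (308,314,320,326): 
  k=(uv[:,0]==u); print(u,[(int(v),*p.round(0).astype(int).tolist()) for v,p in zip(uv[k][:,1],P[k])][::2])
"
```

```text
308 [(75, -8, -112, 133), (77, -8, -111, 134), (79, -8, -109, 132), (81, -8, -108, 133), (83, -8, -107, 133), (85, -8, -106, 133), (87, -8, -104, 134), (89, -8, -103, 132), (91, -8, -102, 134), (93, -6, -93, 65), (95, -6, -91, 62), (97, -5, -85, 13), (99, -5, -84, 11), (101, -5, -84, 12), (103, -5, -83, 12), (105, -5, -82, 12), (107, -5, -81, 13), (109, -5, -80, 12), (111, -5, -80, 12), (113, -5, -79, 12), (115, -5, -78, 12), (117, -5, -77, 12), (119, -5, -77, 16), (121, -5, -76, 23), (123, -5, -76, 43), (125, -8, -79, 134), (127, -8, -77, 133), (129, -8, -76, 132), (131, -4, -71, -21), (133, -4, -70, -24)]
314 [(75, -3, -112, 131), (77, -3, -111, 131), (79, -3, -109, 132), (81, -3, -108, 132), (83, -3, -107, 133), (85, -3, -105, 131), (87, -3, -104, 132), (89, -3, -103, 133), (91, -4, -102, 133), (93, -3, -92, 64), (95, -3, -91, 62), (97, -2, -85, 12), (99, -2, -84, 12), (101, -2, -84, 12), (103, -2, -83, 13), (105, -2, -82, 12), (107, -2, -81, 12), (109, -2, -80, 13), (111, -2, -80, 12), (113, -2, -79, 13), (115, -2, -78, 14), (117, -2, -77, 13), (119, -2, -77, 15), (121, -2, -76, 
[... 594 characters left out ...]
 (123, 0, -76, 42), (125, 0, -76, 67), (127, 1, -77, 132), (129, 1, -76, 133), (131, 0, -71, -23), (133, 0, -70, -24)]
326 [(75, 5, -112, 130), (77, 5, -110, 129), (79, 5, -109, 130), (81, 5, -108, 130), (83, 5, -107, 131), (85, 5, -105, 131), (87, 5, -104, 130), (89, 5, -103, 129), (91, 5, -102, 132), (93, 4, -93, 65), (95, 4, -91, 62), (97, 3, -85, 13), (99, 3, -84, 12), (101, 3, -84, 12), (103, 3, -83, 12), (105, 3, -82, 12), (107, 3, -81, 12), (109, 3, -80, 12), (111, 3, -80, 12), (113, 3, -79, 12), (115, 3, -78, 13), (117, 3, -77, 12), (119, 3, -77, 14), (121, 3, -76, 22), (123, 3, -76, 43), (125, 4, -77, 77), (127, 4, -76, 76), (129, 4, -74, 76), (131, 2, -71, -22), (133, 2, -70, -23)]
```

View pics/c11.png

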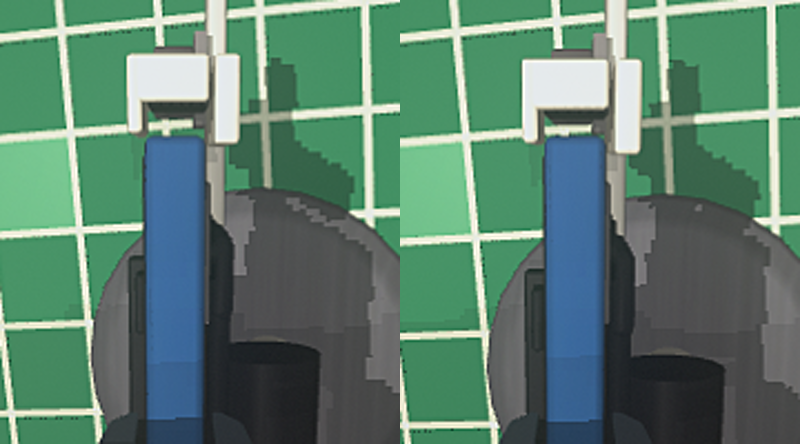

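The image and depth show about 5.4 mm still to the stop face, with nothing between them, so the resistance is ledge friction from pressing down. I'll unload slightly and check.

>>> {"method": "servo_tool", "body": {"motion": [0, 0, 0.4, 0, 0, 0, 0, 0, 0, 0, 0, 0, 0, 0, 0, 0, 0, 0, 0, 0, 0]}}

```text
time_s: 16.75
ee_pos: [542.9, 181.8, 129.7]
ee_rot: [179.9, 9.8, -4.0]
force: [0.0, -3.4, 3.7]
gripper_width: 8.7
```

```bash
python3 -c "
from cr import *
from ph import *
s=show()"
```

```text
16.75 phone in cradle [-1.1  3.  33.6] F cradle [-0.35 -3.36  3.66] rot err(world rv) [ 0.0019 -0.0007 -0.0001] w 8.7
```

>>> {"method": "servo_tool", "body": {"motion": [0.1, 0, 0.4, 0, 0, 0, 0, 0, 0, 0, 0, 0, 0, 0, 0, 0, 0, 0, 0, 0, 0]}}

```text
time_s: 17.0
ee_pos: [543.0, 183.0, 129.7]
ee_rot: [180.0, 9.8, -4.0]
force: [0.1, -0.1, 0.6]
gripper_width: 8.6
```

```bash
python3 -c "
from cr import *
from ph import *
s=show(); grab('wrist','w12'); phone_tool('w12'); 
f=load('w12');P,C,uv=cloud(f,(314,75,327,135),np.array(f['T_tool_cam']));k=(P[:,2]>17)&(P[:,2]<50)&(P[:,1]>-82);print('stop face y',np.median(P[k][:,1]),k.sum())"
```

```text
17.0 phone in cradle [-1.1  4.2 33.5] F cradle [-0.   -0.13  0.63] rot err(world rv) [-0.     -0.0008  0.0001] w 8.6
w12 n 3257 top edge z -23.43 end y [-71.03 -70.69] x at -40 -0.46 slope deg 0.24 z slope deg -0.1 x rng 9.0
stop face y -74.36044195337871 27
```

Friction confirmed: it now sits at y = 4.2 with the net force near zero, and the gap to the stop is about 3.5 mm. Continuing in small steps.

>>> {"method": "servo_tool", "body": {"motion": [0.1, 0.5, 0.1, 0, 0, 0, 0, 0, 0.5, 0, 0, 0, 0, 0, 0.1, 0.5, 0, 0, 0, 0, 0, 0, 0.5, 0, 0, 0, 0, 0, 0, 0, 0, 0, 0, 0, 0, 0, 0, 0, 0, 0, 0, 0]}}

```text
time_s: 17.55
ee_pos: [543.1, 185.3, 129.7]
ee_rot: [-180.0, 9.8, -4.0]
force: [-0.3, 2.6, -3.6]
gripper_width: 8.9
```

```bash
python3 -c "
from cr import *
s=show()"
```

```text
17.55 phone in cradle [-1.2  6.6 33.6] F cradle [ 0.17  2.59 -3.57] rot err(world rv) [-0.0009 -0.0009  0.0004] w 8.9
```

>>> {"method": "servo_tool", "body": {"motion": [0.1, 0.4, 0, 0, 0, 0, 0, 0, 0.3, 0, 0, 0, 0, 0, 0, 0, 0, 0, 0, 0, 0]}}

```text
time_s: 17.8
ee_pos: [543.2, 185.9, 129.8]
ee_rot: [-180.0, 9.8, -4.0]
force: [-0.0, 2.5, -3.3]
gripper_width: 9.0
```

>>> {"method": "servo_tool", "body": {"motion": [0, 0.4, -0.1, 0, 0, 0, 0, 0, 0, 0, 0, 0, 0, 0, 0, 0, 0, 0, 0, 0, 0]}}

```text
time_s: 18.05
ee_pos: [543.3, 186.0, 129.9]
ee_rot: [-180.0, 9.8, -4.0]
force: [0.4, 2.7, -3.9]
gripper_width: 8.6
```

>>> {"method": "servo_tool", "body": {"motion": [0, 0.3, -0.1, 0, 0, 0, 0, 0, 0, 0, 0, 0, 0, 0, 0, 0, 0, 0, 0, 0, 0]}}

```text
time_s: 18.3
ee_pos: [543.3, 186.3, 129.9]
ee_rot: [-180.0, 9.8, -4.0]
force: [0.2, 3.7, -4.5]
gripper_width: 8.8
```

```bash
python3 -c "
from cr import *
from ph import *
s=show(); grab('wrist','w13'); phone_tool('w13'); 
f=load('w13');P,C,uv=cloud(f,(312,75,328,135),np.array(f['T_tool_cam']));k=(P[:,2]>17)&(P[:,2]<50)&(P[:,1]>-82);print('stop face y',np.median(P[k][:,1]) if k.any() else None,k.sum())"
```

```text
18.3 phone in cradle [-1.   7.6 33.7] F cradle [ 0.69  3.68 -4.47] rot err(world rv) [-0.0001 -0.0005  0.0002] w 8.8
w13 n 3258 top edge z -23.43 end y [-70.72 -70.68] x at -40 -0.47 slope deg 0.25 z slope deg -0.12 x rng 9.0
stop face y None 0
```

>>> {"method": "servo_tool", "body": {"motion": [0, 0.3, -0.2, 0, 0, 0, 0, 0, 0, 0, 0, 0, 0, 0, 0, 0, 0, 0, 0, 0, 0]}}

```text
time_s: 18.6
ee_pos: [543.3, 186.6, 129.7]
ee_rot: [-180.0, 9.8, -4.0]
force: [-0.5, 3.7, -3.6]
gripper_width: 9.0
```

>>> {"method": "servo_tool", "body": {"motion": [0, 0.3, -0.2, 0, 0, 0, 0, 0, 0, 0, 0, 0, 0, 0, 0, 0, 0, 0, 0, 0, 0]}}

```text
time_s: 18.85
ee_pos: [543.4, 186.6, 129.6]
ee_rot: [180.0, 9.8, -4.0]
force: [-1.0, 1.3, -1.9]
gripper_width: 8.8
```

>>> {"method": "servo_tool", "body": {"motion": [0, 0.3, 0, 0, 0, 0, 0, 0, 0, 0, 0, 0, 0, 0, 0, 0, 0, 0, 0, 0, 0]}}

```text
time_s: 19.1
ee_pos: [543.4, 186.6, 129.7]
ee_rot: [180.0, 9.8, -4.0]
force: [-1.1, -1.3, 0.5]
gripper_width: 8.7
```

```bash
python3 -c "
from cr import *
from ph import *
s=show(); grab('wrist','w14'); phone_tool('w14')
cv2.imwrite('pics/w14c.png',cv2.resize(load('w14')['image'][70:270,240:420],(540,600),interpolation=cv2.INTER_CUBIC)[:,:,::-1])"
```

```text
19.1 phone in cradle [-1.   7.9 33.6] F cradle [-1.07 -1.33  0.3 ] rot err(world rv) [ 0.0008 -0.0003 -0.0001] w 8.7
w14 n 3249 top edge z -23.45 end y [-70.72 -70.68] x at -40 -0.46 slope deg 0.27 z slope deg -0.01 x rng 9.0
```

View pics/w14c.png

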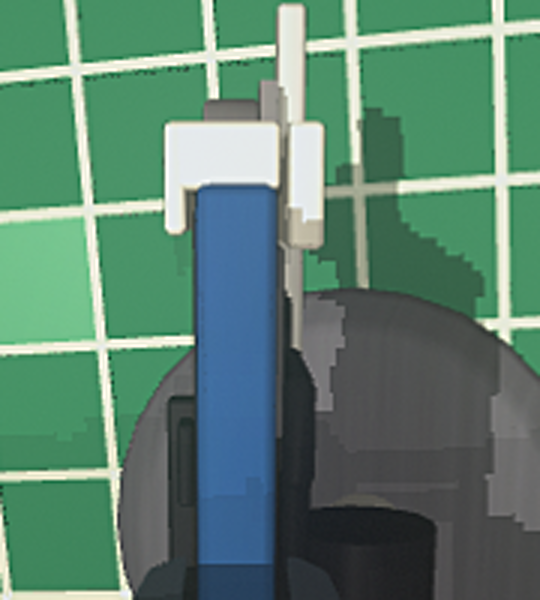

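The phone now sits in the stop's jaw: y is stuck at 186.6 and the force swung from +3.7 to -1.3 N, so stop contact is about 5 N. I'll ease it back to the plate before release so it doesn't lean.

>>> {"method": "servo_tool", "body": {"motion": [0.4, 0, -0.1, 0, 0, 0, 0, 0.4, 0, 0, 0, 0, 0, 0, 0, 0, 0, 0, 0, 0, 0]}}

```text
time_s: 19.4
ee_pos: [543.5, 186.7, 129.6]
ee_rot: [179.9, 9.9, -4.0]
force: [-3.5, -3.0, 2.5]
gripper_width: 8.7
```

>>> {"method": "servo_tool", "body": {"motion": [0.4, 0, -0.1, 0, 0, 0, 0, 0.3, 0, 0, 0, 0, 0, 0, 0, 0, 0, 0, 0, 0, 0]}}

```text
time_s: 19.65
ee_pos: [543.7, 186.7, 129.6]
ee_rot: [179.9, 9.9, -4.0]
force: [-5.5, -2.4, 6.0]
gripper_width: 9.2
```

```bash
python3 -c "
from cr import *
show()"
```

```text
19.65 phone in cradle [-0.7  8.  33.5] F cradle [-6.26 -2.74  5.  ] rot err(world rv) [ 0.001  -0.0033 -0.0006] w 9.2
```

>>> {"method": "servo_tool", "body": {"motion": [0, -0.1, 0.4, 0, 0, 0, 0, 0, 0, 0, 0, 0, 0, 0, 0, 0, 0, 0, 0, 0, 0, 0, 0, 0, 0, 0, 0, 0]}}

```text
time_s: 19.98
ee_pos: [543.7, 186.7, 129.6]
ee_rot: [179.9, 9.9, -4.0]
force: [-5.6, -2.8, 2.2]
gripper_width: 8.7
```

```bash
python3 -c "
from cr import *
from ph import *
show(); f=grab('wrist','w15'); phone_tool('w15')
s=f['state']; T=wristT(f)
P,C,uv=cloud(f,(285,90,360,255),T); Pc=(P-O)@Rc
# points near plate ears / lips /stop in cradle frame
C=C.astype(int)
blue=(C[:,2]>C[:,0]*1.4)
for nm,lo,hi,zl,zh in [('stop top',70,84,25,40),('lip/ear y30-45',30,45,5,26)]:
  k=~blue&(Pc[:,1]>lo)&(Pc[:,1]<hi)&(Pc[:,2]>zl)&(Pc[:,2]<zh); x=np.sort(Pc[k][:,0]); g=np.diff(x); i=np.argmax(g) if len(g) else 0
  print(nm,k.sum(),x[[0,i,min(i+1,len(x)-1),-1]].round(1) if len(x) else '')
k=blue&(Pc[:,2]>60); print('phone top x',np.percentile(Pc[k][:,0],[0,2,50,98,100]).round(1),'z',np.median(Pc[k][:,2]))
"
```

```text
19.98 phone in cradle [-0.7  8.  33.5] F cradle [-5.7  -3.19  1.23] rot err(world rv) [ 0.0009 -0.0033 -0.0006] w 8.7
w15 n 3263 top edge z -23.42 end y [-70.71 -70.67] x at -40 -0.49 slope deg 0.24 z slope deg 0.07 x rng 9.0
stop top 1075 [-11.3   4.4   5.6  10.7]
lip/ear y30-45 450 [-11.   -8.4   5.   10.6]
phone top x [-5.8 -5.5 -1.2  3.1  3.3] z 67.49872333817147
```

Vertical load is now light. The remaining 5.7 N in x is the back plate or jaw friction, and vision puts any gap at ≤1.7 mm. I'll relax the x and y preload and open slowly.

>>> {"method": "servo_tool", "body": {"motion": [-0.4, -0.1, 0, 0, 0, 0, 0, -0.3, 0, 0, 0, 0, 0, 0, 0, 0, 0, 0, 0, 0, 0, 0, 0, 0, 0, 0, 0, 0], "newtons": 20}}

```text
time_s: 20.37
ee_pos: [543.6, 186.7, 129.6]
ee_rot: [180.0, 9.8, -4.0]
force: [-6.0, -3.0, 1.5]
gripper_width: 8.8
```

```bash
python3 -c "
from cr import *
show()"
```

```text
20.37 phone in cradle [-0.7  7.9 33.5] F cradle [-5.95 -3.38  0.48] rot err(world rv) [ 0.0006 -0.0017 -0.0002] w 8.8
```

>>> {"method": "servo_tool", "body": {"motion": [-0.4, -0.3, 0, 0, 0, 0, 0, 0, 0, 0, 0, 0, 0, 0, 0, 0, 0, 0, 0, 0, 0, 0, 0, 0, 0, 0, 0, 0]}}

```text
time_s: 20.7
ee_pos: [543.6, 186.6, 129.6]
ee_rot: [180.0, 9.8, -4.0]
force: [-3.9, -1.1, 1.7]
gripper_width: 9.1
```

```bash
python3 -c "
from cr import *
show()"
```

```text
20.7 phone in cradle [-0.7  7.9 33.5] F cradle [-4.05 -1.36  1.01] rot err(world rv) [ 0.     -0.0009  0.0001] w 9.1
```

>>> {"method": "servo_tool", "body": {"motion": [0, 0, 0, 0, 0, 0, 10, 0, 0, 0, 0, 0, 0, 11, 0, 0, 0, 0, 0, 0, 13, 0, 0, 0, 0, 0, 0, 16, 0, 0, 0, 0, 0, 0, 20, 0, 0, 0, 0, 0, 0, 25, 0, 0, 0, 0, 0, 0, 30, 0, 0, 0, 0, 0, 0, 35, 0, 0, 0, 0, 0, 0, 35, 0, 0, 0, 0, 0, 0, 35]}}

```text
time_s: 21.53
ee_pos: [543.9, 186.7, 129.7]
ee_rot: [-180.0, 9.7, -4.0]
force: [-0.4, -0.3, -0.4]
gripper_width: 31.8
```

```bash
python3 -c "
from cr import *
from ph import *
show(); f=grab('wrist','w16'); phone_tool('w16')
"
```

```text
21.53 phone in cradle [-0.4  8.  33.6] F cradle [-0.31 -0.31 -0.51] rot err(world rv) [-0.0002 -0.      0.0002] w 31.8
w16 n 3254 top edge z -23.28 end y [-70.72 -70.69] x at -40 -0.81 slope deg 0.23 z slope deg -0.08 x rng 9.0
```

View pics/w16.png

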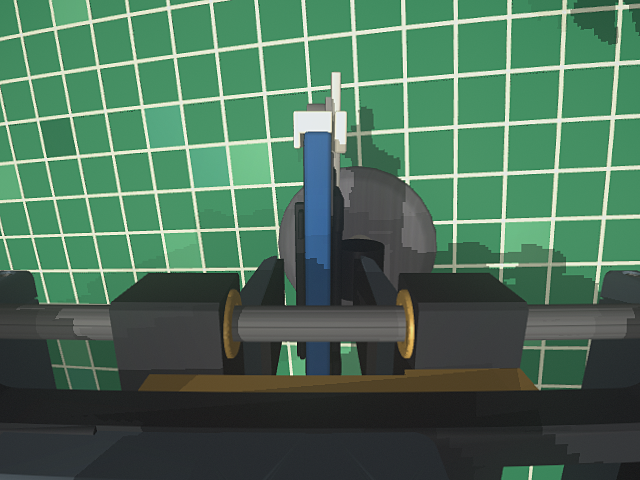

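Released; the phone did not move (fit unchanged to 0.3 mm). Retreating straight along the tool axis.

>>> {"method": "servo_tool", "body": {"motion": [0.7, 0, 4, 0, 0, 0, 35, 1.4, -0.1, 8, 0, 0, 0, 35, 1.7, -0.1, 10, 0, 0, 0, 35, 2, -0.1, 12, 0, 0, 0, 35, 2.5, -0.2, 15, 0, 0, 0, 35, 2.5, -0.2, 15, 0, 0, 0, 35, 2.5, -0.2, 15, 0, 0, 0, 35, 2.5, -0.2, 15, 0, 0, 0, 35, 0, -15, 10, 0, 0, 0, 35, 0, 0, 0, 0, 0, 0, 35]}}

```text
time_s: 22.42
ee_pos: [560.9, 168.6, 236.8]
ee_rot: [180.0, 9.5, -4.1]
force: [0.8, 0.2, -0.3]
gripper_width: 32.1
```

>>> {"method": "servo_tool", "body": {"motion": [20, 0, 5, 0, 0, 0, 35, 20, 0, 5, 0, 0, 0, 35, 20, 0, 5, 0, 0, 0, 35, 0, 0, 0, 0, 0, 0, 35, 0, 0, 0, 0, 0, 0, 35]}}

```text
time_s: 22.83
ee_pos: [619.6, 169.9, 247.8]
ee_rot: [180.0, 9.9, -4.1]
force: [-0.4, -0.4, 0.5]
gripper_width: 32.1
```

```bash
python3 -c "
from cr import *
show()
f=grab('scene','s17'); w=grab('wrist','w17'); t=grab('top','t17')
a=cv2.resize(f['image'][150:270,260:420],(400,300),interpolation=cv2.INTER_CUBIC)
b=cv2.resize(w['image'],(400,300)); c=cv2.resize(f['image'],(400,300)); d=cv2.resize(t['image'],(400,300))
cv2.imwrite('pics/fin.png',np.vstack([np.hstack([a,b]),np.hstack([c,d])])[:,:,::-1])
P,C,uv=cloud(w,(0,0,640,260),wristT(w));C=C.astype(int);m=(C[:,2]>C[:,0]*1.4)&(C[:,2]>C[:,1]*1.15)
Pc=(P-O)@Rc; q=Pc[m&(Pc[:,2]>64)&(Pc[:,2]<72)]; print(len(q)); 
if len(q): print(np.percentile(q,[0,2,50,98,100],axis=0).round(1))
"
```

```text
22.83 phone in cradle [ 55.2  -3.5 163. ] F cradle [-0.41 -0.47  0.45] rot err(world rv) [ 0.0002 -0.002   0.0012] w 32.1
1832
[[ -5.7 -16.5  64.1]
 [ -5.2 -14.5  65.9]
 [ -1.   33.2  67.6]
 [  3.1  76.1  69.1]
 [  3.5  77.6  70.2]]
```

View pics/fin.png

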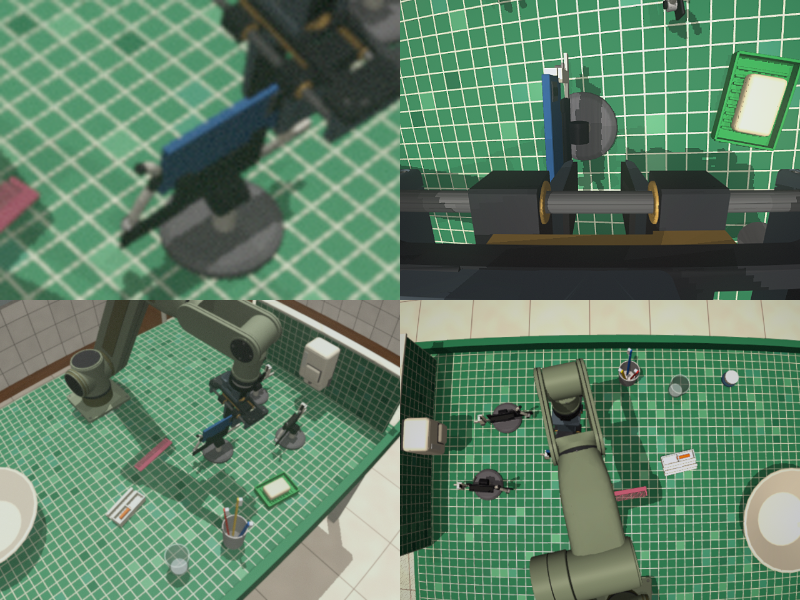

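The final pictures show the phone upright in the nearest stand, with the sprung arm at its -y end (crop (150,175)) and the stop at the other. Fitted in the cradle frame:
- Top edge z = 67.6 mm (68 nominal), so it is fully seated.
- Centre x ≈ -1 mm.
- +y end at 77.6 mm, on the stop face.

The bystanders are where they were. Handing in.

```bash
python3 -c "
from h import *
print(env.job_done())"
```

```text
the job is handed in; nothing more can be done
None
```

The phone is clipped into the nearest of the three stands and released, and the job is handed in after about 23 s of the 69 s allowed. The hand-in reported no verdict.

**How it went:** I gripped the phone mid-length and pressed its end against the sprung arm. The contact force was about 7 N, and the arm's bulge went back about 12 mm. I then lowered the phone onto the ledge and eased it over until the stop took about 5 N. I opened the fingers slowly.

**Last checks (wrist depth, cradle frame):**
- **Height:** the top edge is at 67.6 mm against a nominal 68 mm, so the phone is fully down on the ledge.
- **Position:** its centre is at x ≈ -1 mm, and its end is at y ≈ +77.6 mm, against the stop face I measured at 77.5 mm.
- **Release:** the phone did not move when the fingers opened.
- **Bystanders:** none look moved in the pictures. I did not measure their positions.

**What disagreed or was left uncertain:**
- **Sticking on the ledge:** the first slide towards the stop caught because I was pressing down too hard, with about 9 N of sideways resistance. Unloading the ledge freed it.
- **Back plate:** vision put up to 1.7 mm between the phone and the back plate, while the force reading looked like contact. I could not tell which was right.
- **Final contact forces:** I could not measure the arm and stop forces after release. Just before stop contact the arm pushed with about 3.7 N.

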